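Set the cup under the filling station and open its cap

ROBOT

A 7-joint arm with a two-finger parallel gripper is mounted at the origin on the work surface. World frame = base frame: x ahead of the robot, y to its left, z up, the work surface at z = 0. Lengths are in m, angles in rad, forces in N, time in s.
With the tool pointing down it reaches from about 0.35 to 0.9 m from the base axis. Payload 8.1 kg.
Tool frame: the origin (TCP) lies midway between the tips of the shut fingers; the grasp point (between the pads) lies 19 mm behind it; y points along the fingers, z is the direction in which the jaws open and shut, and the axes are right-handed (so a half turn about y gives the same grasp; the last joint's range is limited). The gripper opens to 85 mm and grips with 20 to 120 N. Pads are 22 mm wide; open, the fingers measure 114 mm over their backs; the gripper's body (76 mm by 85 mm) begins 54 mm behind the grasp point. The pads swing forward as they close: fully open they stand 13 mm farther back than shut.
Start: joints at [-1.333, 0.434, 0.025, 1.573, -0.012, 1.134, -0.075], TCP at [0.209, 0.589, 0.231] pointing down, gripper open.
Joint ranges: [-2.62, 2.62], [-0.44, 2.09], [-1.27, 1.32], [0.08, 2.57], [-1.32, 4.46], [0.12, 2], [-2.74, 2.74]. Speed limits (rad/s): [2.22, 2.22, 3.01, 3.01, 3.14, 3.14, 3.14].

INTERFACE

Orientations are given as a rotation vector (axis times angle).
In Python, from rig import readout, eyes, workorder gives the robot as it stands.
- The arm moves only by the tool arm_command, never from a script. Its argument "commands" is a list of rows, each an object of numbers: "ax", "ay", "az": the turn, a rotation vector about the tool's x, y, z in rad; "dx", "dy", "dz": the shift along the tool's x, y, z in cm; "fingers": the closure, from 0 (fully open) to 1 (shut). In form: [{"ax": .., "ay": .., "az": .., "dx": .., "dy": .., "dz": .., "fingers": ..}, ...]. A call has 1 to 12 rows; each row shifts and turns the commanded pose from where the row before left it, along the tool's axes as they then stand; what a row does not reach is not made up. A row lasts 1/12 s, in which the tool goes at most 41.7 mm and 7.16 degrees, less where a joint would pass 70% of its speed; a pose out of reach is approached as far as the arm can. A call with a gripper value outside its range is refused whole. The fingers move at their own pace and stop on an object; the grip force is fixed at half the most. Time passes only in rows, so rows that do not move let the fingers close. It gives the time, the measured TCP pose, the force and the opening at its end, in the units of the state.
- readout.get_state(): the state, without advancing time (a new reading comes with each control period).
- eyes.get_image(name): name is "scene" or "top" or "wrist"; returns (picture, depth): 384x512x3 uint8, red, green, blue; 384x512 float32, m along the optical axis (not along the pixel's ray), 0 where there is no reading.
- eyes.camera_model(name): a dict with "fx", "fy", "cx", "cy" (pixels), "pose" (4x4, takes a point from camera to world coordinates); the wrist camera has in their place "T_tool_cam" (4x4, takes a point from camera to tool coordinates, whose origin is the TCP and whose axes are the tool frame's). Camera axes: x right, y down, z forward; pixel columns grow to the right and rows downward; lengths in m; the calibration is good to about 2 mm. A picture is of the moment at which its call begins: read the wrist's pose just before it. camera_model takes no time and is no camera call.
- workorder.job_done(): hands the job in, once; it reports no verdict.
The state is a dict: "time_s": time; "qpos": joint angles; "joint_vel": joint speeds; "joint_torque": joint torques, N m; "tcp_pos": TCP position; "orientation": TCP orientation; "contact_force": force on the tool from outside, world axes, zero at the start; "wrist_torque": the same for the moment, N m; "grip_width": finger opening in m.
Only numpy, scipy, OpenCV 4.12 (cv2) and the standard library are available. Lean on these libraries where they do the work, as an engineer would, in place of code of your own. Each camera call takes 0.05 s, during which the arm holds its last target. There are 200 camera calls.

TASK

Take the stainless cup with the handle and, keeping it upright, bring it in through the mouth of the filling station, under the deck, until it stands fully home on the bench beneath the pour hole. Only then turn the white cap on top until the whole pour hole shows through its opening, with the cup still in place. Leave the other things on the bench where they are.

Things in the scene. Friction and masses are not known exactly. Their poses are not given: they have to be found in the camera images.
- cup: Stainless cup: round bowl 72 mm across at the rim (68 at the foot), 60 mm high, 0.13 kg, upright on the bench. Origin: centre of its underside, z up. One straight level handle points along its own -x: a bar 14 mm wide and 14 mm high, from the bowl to 146 mm from the cup's axis, its centre line 46 mm above the foot.
- station: Fixed filling station. Origin on the bench under the cap's axis, z up. Steel deck 165 x 150 mm, underside 75, top 85 mm up, front edge at x = -85 mm. Bay below: level bench floor, wooden side walls from x = -82 mm, 88 mm apart (y = -44 to 44), stop wall face at x = -6 mm; open only to the station's -x (the mouth, towards the robot and its right).
- pour_hole (a point): Centre of the 28 mm round pour hole through the deck, at the deck's top (85 mm above the bench), at station x = -45 mm, y = 0. Axes are the station's. A cup pushed against the bay's stop wall is about 3 mm beyond this point.
- cap (a joint): Angle (rad) of the white cap about the vertical axis through the station's origin, positive counter-clockwise from above. 0: opening exactly over the pour hole. Range -0.6 to 1.9, no detent, stays where left (friction 0.06 N m). Starts between 0.8 and 1.45, hole covered. Cap: disc 140 mm across, top 94 mm above the bench (rims 96 mm), with one round 40 mm opening and a grip bar.
- cap_grip (a point): Middle of the cap's upright grip bar, on the turning axis, 120 mm above the bench. The bar is 80 mm long, 16 mm thick and stands from 94 to 130 mm above the bench. This frame turns with the cap: the bar runs along its y, and the opening lies towards its -x.
- cap_opening (a point): Centre of the cap's round 40 mm opening, 45 mm from the turning axis, 94 mm above the bench.
- tumbler: Bystander, to be left alone: tall plain stainless tumbler without a handle, 72 mm across, 100 mm high. Origin: underneath its middle.
- sini: Bystander, to be left alone: small white ceramic coffee cup without a handle, 68 mm across, 52 mm high. Origin: underneath its middle.
- jebena_stand: Bystander, to be left alone: pale ceramic ring (jebena stand), 116 mm across, 32 mm high. Origin: underneath its middle.
- canister: Bystander, to be left alone: lidded plastic canister with a clip on one side, 112 mm across, 148 mm high. Origin: underneath its middle.
- spatula: Bystander, to be left alone: grey silicone spatula, 260 mm long, lying flat. Origin: underneath its middle.
Mind the look-alikes: they are no part of the job. What is shaped like the cup but green is not meant. What is shaped like the station but orange or red is not meant.

How it is judged:
On the way:
1. the cup stands home under the pour hole while the cap still covers the hole (horizontal distance between cup and pour_hole below 0.013 m and height (world z) of cup below 0.004 m and angle between cup's own z axis and vertical below 0.08 rad and horizontal distance between cap_opening and pour_hole above 0.02 m), for 0.2 s.
At the end, for the whole second after the job is handed in: The cup stands upright (within 0.08 rad) and still on the bench with its centre within 13 mm of the pour hole's axis, and the centre of the cap's opening is within 7 mm of the pour hole's centre (about 0.15 rad), the cap at rest (horizontal distance between cup and pour_hole below 0.013 m and height (world z) of cup below 0.004 m and angle between cup's own z axis and vertical below 0.08 rad and linear speed of cup below 0.01 m/s and horizontal distance between cap_opening and pour_hole below 0.007 m and velocity of joint cap between -0.05 and 0.05 rad/s); the robot touches nothing.
It fails at once if the cup is tipped by more than 0.4 rad (angle between cup's own z axis and vertical above 0.4 rad).
It fails at once if one of the bystanders (tumbler, coffee cup, jebena stand, canister, spatula) is moved by more than 30 mm (distance of any of tumbler, sini, jebena_stand, canister, spatula from where it was at the start of the episode above 0.03 m).
It also fails if it takes over 58 s, if anything falls off the work surface, if the arm or the gripper's body presses on something with over 40 N, if the wrist force passes 120 N, or if a joint passes its speed limit or range.

## Working session

There is one attempt and no reset: what is moved stays moved. The work goes in short steps, Python scripts to look and compute and a tool call to move; the robot and the scene stay as the last step left them, time stands still between calls to the robot, and variables do not carry over. Pictures are saved under pics/ and viewed, about 8 in all and at most 12, crops included, and the job is handed in when it is done.

Besides the shell and the picture viewer there is one more tool, called after "Call:" by a JSON object that holds its "op" and its "data", one argument or row to a line. arm_command: Moves the arm, as the interface text tells. Its arguments: {"type":"object","properties":{"commands":{"type":"array"}},"required":["commands"]}

```bash
mkdir -p pics; ls
cat > h.py <<'E'
import numpy as np, cv2
from scipy.spatial.transform import Rotation as R
from rig import readout, eyes, workorder
def grab(n):
    s=readout.get_state(); im,d=eyes.get_image(n); m=eyes.camera_model(n)
    if n=='wrist':
        T=np.eye(4);T[:3,:3]=R.from_rotvec(s['orientation']).as_matrix();T[:3,3]=s['tcp_pos'];P=T@np.array(m['T_tool_cam'])
    else:P=np.array(m['pose'])
    return im,d,m,P
def world(d,m,P):
    v,u=np.mgrid[:d.shape[0],:d.shape[1]]
    p=np.stack([(u-m['cx'])/m['fx']*d,(v-m['cy'])/m['fy']*d,d],-1)
    return p@P[:3,:3].T+P[:3,3]
def save(n,im): cv2.imwrite('pics/'+n,im[...,::-1])
E
python3 - <<'E'
from h import *
s=readout.get_state();print(s)
print(R.from_rotvec(s['orientation']).as_matrix().round(3))
for n in['scene','top']:
    im,d,m,P=grab(n);np.savez(n+'.npz',im=im,w=world(d,m,P),d=d,P=P);save(n+'0.png',cv2.resize(im,(800,600)));print(n,P.round(3).tolist())
E
```

```text
pics
{'time_s': 0.0, 'qpos': array([-1.33262683,  0.43522362,  0.02497913,  1.57410455, -0.01162209,
        1.13398875, -0.07512062]), 'joint_vel': array([ 1.71686465e-03, -8.33966100e-04, -1.65821548e-03,  5.84898113e-06,
        3.43146611e-04,  4.96415352e-04,  3.83820206e-04]), 'joint_torque': array([-4.52890736e-04, -6.70458627e+01,  1.02512442e+00, -3.16215956e+01,
        1.56404148e-02,  1.24845523e-02,  5.49950613e-06]), 'tcp_pos': array([0.20876361, 0.58856575, 0.23052275]), 'orientation': array([-1.55577053,  0.26765844, -0.26743333]), 'contact_force': array([-0.49912805,  0.1807019 ,  0.2535598 ]), 'wrist_torque': array([-0.03608379, -0.04562532,  0.05685806]), 'grip_width': 0.08565832548676838}
[[ 0.942 -0.     0.334]
 [-0.334 -0.002  0.942]
 [ 0.    -1.    -0.002]]
scene [[0.233, 0.537, -0.811, 1.596], [0.973, -0.128, 0.195, -0.278], [0.001, -0.834, -0.552, 0.825], [0.0, 0.0, 0.0, 1.0]]
top [[-0.022, -0.991, 0.132, 0.308], [-1.0, 0.021, -0.007, -0.011], [0.005, -0.132, -0.991, 1.626], [0.0, 0.0, 0.0, 1.0]]
```

View pics/scene0.png

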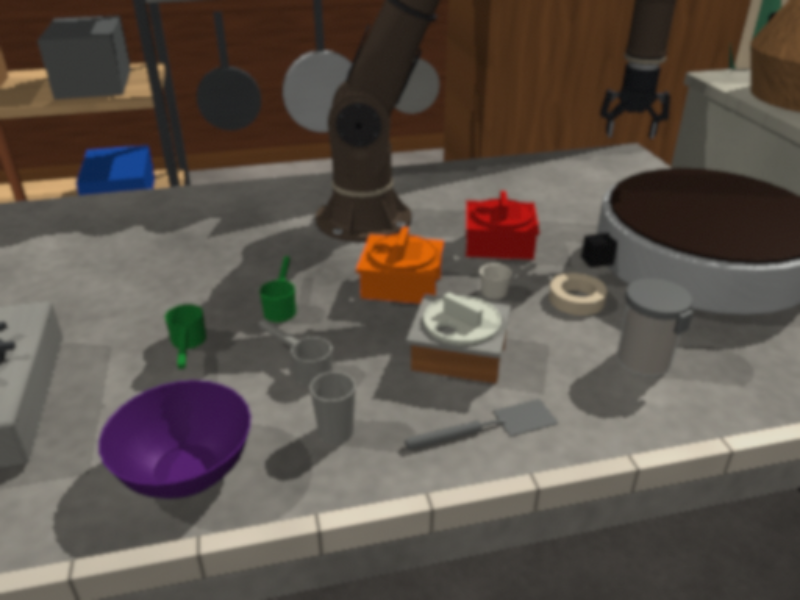

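View pics/top0.png

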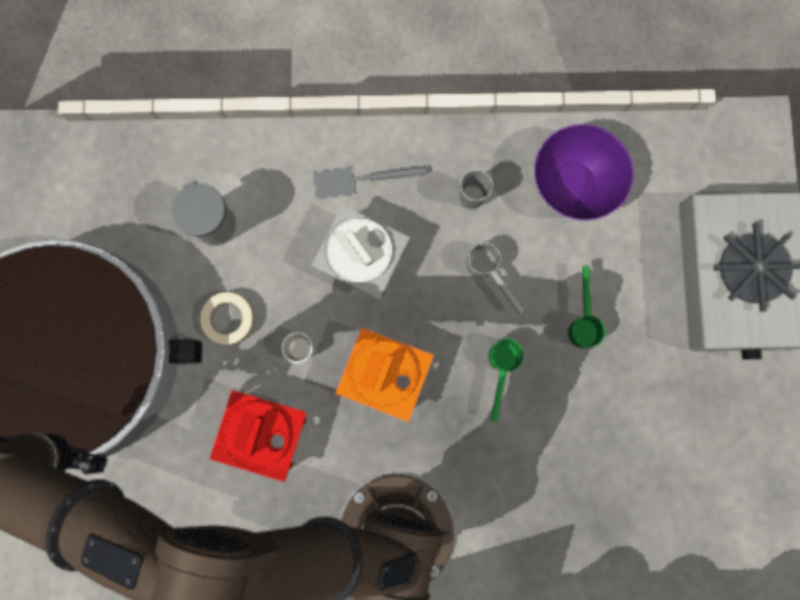

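Run:
```python
from h import *
a=np.load('top.npz');im=a['im'];w=a['w']
c=im[110:220,190:350];save('c1.png',cv2.resize(c,(800,550),interpolation=cv2.INTER_CUBIC))
x,y,z=w[...,0],w[...,1],w[...,2]
sub=np.zeros(z.shape,bool);sub[110:200,180:275]=1
k=sub&(z>.075)&(z<.09);p=np.stack([x[k],y[k]],1)
print('deck',k.sum(),np.median(z[k]),cv2.minAreaRect(p.astype(np.float32)))
k=sub&(z>.075);p=np.stack([x[k],y[k]],1);print('all',cv2.minAreaRect(p.astype(np.float32)))
k=sub&(z>.115)&(z<.14);p=np.stack([x[k],y[k]],1);print('grip',k.sum(),z[k].mean(),p.mean(0),cv2.minAreaRect(p.astype(np.float32)))
white=sub&(im.min(2)>170)&(z>.085);p=np.stack([x[white],y[white]],1);print('cap',cv2.minEnclosingCircle(p.astype(np.float32)))
sub[:]=0;sub[145:205,295:340]=1
k=sub&(z>.03)&(z<.08);p=np.stack([x[k],y[k],z[k]],1);print('cup',k.sum(),p.mean(0),cv2.minAreaRect(p[:,:2].astype(np.float32)))
print(w[170:182,325:331].round(3)[::3,::2].tolist())
```

```text
deck 940 0.0851590954999073 ((0.6107485294342041, 0.06548265367746353), (0.1662837117910385, 0.15133140981197357), 62.77668762207031)
all ((0.5131270885467529, 0.07342484593391418), (0.20533092319965363, 0.3933212161064148), 84.6800308227539)
grip 125 0.12934243555453012 [0.60956868 0.06715009] ((0.6105175614356995, 0.06744174659252167), (0.079872265458107, 0.016124483197927475), 34.31416702270508)
cap ((0.5079444646835327, 0.04328032210469246), 0.2073660045862198)
cup 264 [ 0.55452036 -0.23247481  0.05129701] ((0.5570604205131531, -0.24251605570316315), (0.17646242678165436, 0.07183094322681427), 45.75526809692383)
[[[0.584, -0.266, 0.004], [0.585, -0.274, -0.003], [0.584, -0.281, -0.001]], [[0.572, -0.264, 0.008], [0.573, -0.272, 0.002], [0.574, -0.281, -0.004]], [[0.565, -0.268, -0.016], [0.562, -0.272, 0.004], [0.562, -0.279, 0.002]], [[0.552, -0.265, -0.001], [0.551, -0.272, 0.001], [0.55, -0.278, 0.007]]]
```

View pics/c1.png

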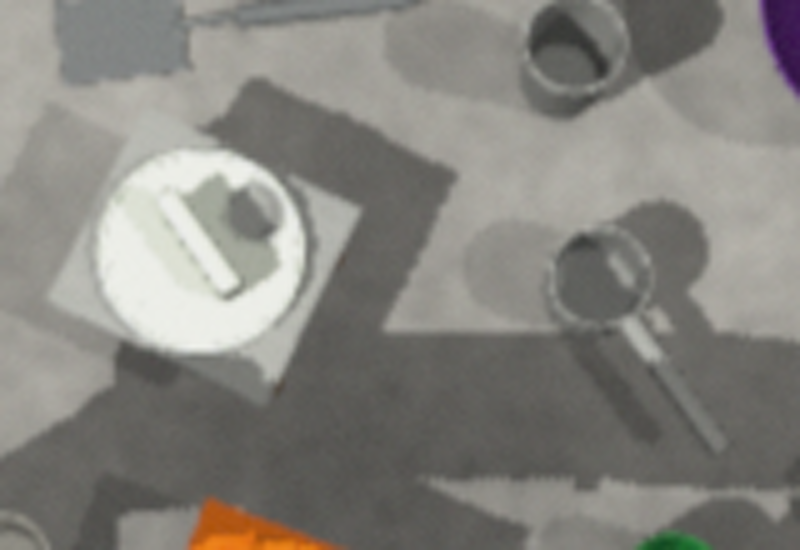

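```bash
cat >> h.py <<'E'
def pix(u,v,z,m,P):
    r=P[:3,:3]@np.array([(u-m['cx'])/m['fx'],(v-m['cy'])/m['fy'],1]);return P[:3,3]+r*(z-P[2,3])/r[2]
def go(pos,yaw=None):
    "tool-frame shift (cm) to pos, after turning ay so that tool z has world yaw (deg)"
    s=readout.get_state();M=R.from_rotvec(s['orientation']).as_matrix()
    y0=np.degrees(np.arctan2(M[1,2],M[0,2]));ay=0
    if yaw is not None: ay=-np.radians(yaw-y0)
    M2=M@R.from_rotvec([0,ay,0]).as_matrix()
    print('t',round(s['time_s'],2),'tcp',np.round(s['tcp_pos'],4),'yaw',y0.round(2),'F',np.round(s['contact_force'],1),'w',round(s['grip_width'],4),'tilt',np.round(M[2,[0,2]],4))
    print('ay',round(ay,4),'dxyz cm',(M2.T@(np.array(pos)-s['tcp_pos'])*100).round(2))
E
python3 - <<'E'
from h import *
P=np.load('top.npz')['P'];m=eyes.camera_model('top')
f=lambda u,v,z:pix(190+(u+.5)/5-.5,110+(v+.5)/5-.5,z,m,P)
c=f(602,278,.06);t=f(718,447,.053);b=f(630,320,.053)
print(c,t,b,np.degrees(np.arctan2(*(c-t)[1::-1])),np.degrees(np.arctan2(*(b-t)[1::-1])),np.linalg.norm((c-t)[:2]))
for q in[(50,297),(137,113),(362,208),(270,402)]:print(f(*q,.085).round(4))
go([.50,.2,.3],-52)
E
```

```text
[ 0.59186226 -0.20574425  0.06      ] [ 0.47402097 -0.2817646   0.053     ] [ 0.56332909 -0.22485511  0.053     ] 32.826380959228075 32.50635899349341 0.14023431153651622
[0.582 0.171 0.085]
[0.7083 0.111  0.085 ]
[ 0.639  -0.0412  0.085 ]
[0.5074 0.0237 0.085 ]
t 0.1 tcp [0.2088 0.5886 0.2306] yaw 70.47 F [ 0.3  0.9 -1.2] w 0.0852 tilt [ 0.0002 -0.0014]
ay 2.1375 dxyz cm [ 0.99 -6.9  48.56]
```

Call:
{"op": "arm_command", "data": {
  "commands": [
    {"ay":0.1237,"dy":-0.7},
    {"ay":0.1237,"dy":-0.7},
    {"ay":0.1237,"dy":-0.7},
    {"ay":0.1237,"dy":-0.7},
    {"ay":0.1237,"dy":-0.7},
    {"ay":0.1237,"dy":-0.7},
    {"ay":0.1237,"dy":-0.7},
    {"ay":0.1237,"dy":-0.7},
    {"ay":0.1237,"dy":-0.7},
    {"ay":0.1237,"dy":-0.7},
    {"ay":0.1237},
    {"ay":0.1237}
  ]
}}

```text
schema error: expected keys ax, ay, az, dx, dy, dz, fingers
```

Call:
{"op": "arm_command", "data": {
  "commands": [
    {"ay":0.1237},
    {"ay":0.1237},
    {"ay":0.1237},
    {"ay":0.1237},
    {"ay":0.1237},
    {"ay":0.1237},
    {"fingers":0}
  ]
}}

```text
schema error: expected keys ax, ay, az, dx, dy, dz, fingers
```

Run:
```python
from h import *
go([.50,.2,.3],-57.2)
go([.484,-.275,.2],-57.2)
```

```text
t 0.1 tcp [0.2088 0.5886 0.2306] yaw 70.47 F [ 0.3  0.9 -1.2] w 0.0852 tilt [ 0.0002 -0.0014]
ay 2.2283 dxyz cm [-3.42 -6.9  48.45]
t 0.1 tcp [0.2088 0.5886 0.2306] yaw 70.47 F [ 0.3  0.9 -1.2] w 0.0852 tilt [ 0.0002 -0.0014]
ay 2.2283 dxyz cm [23.65  3.17 87.5 ]
```

All keys are needed in each row.

Call:
{"op": "arm_command", "data": {
  "commands": [
    {"ax":0,"ay":0.1238,"az":0,"dx":0,"dy":-0.7,"dz":0,"fingers":0},
    {"ax":0,"ay":0.1238,"az":0,"dx":0,"dy":-0.7,"dz":0,"fingers":0},
    {"ax":0,"ay":0.1238,"az":0,"dx":0,"dy":-0.7,"dz":0,"fingers":0},
    {"ax":0,"ay":0.1238,"az":0,"dx":0,"dy":-0.7,"dz":0,"fingers":0},
    {"ax":0,"ay":0.1238,"az":0,"dx":0,"dy":-0.7,"dz":0,"fingers":0},
    {"ax":0,"ay":0.1238,"az":0,"dx":0,"dy":-0.7,"dz":0,"fingers":0},
    {"ax":0,"ay":0.1238,"az":0,"dx":0,"dy":-0.7,"dz":0,"fingers":0},
    {"ax":0,"ay":0.1238,"az":0,"dx":0,"dy":-0.7,"dz":0,"fingers":0},
    {"ax":0,"ay":0.1238,"az":0,"dx":0,"dy":-0.7,"dz":0,"fingers":0},
    {"ax":0,"ay":0.1238,"az":0,"dx":0,"dy":-0.7,"dz":0,"fingers":0},
    {"ax":0,"ay":0.1238,"az":0,"dx":0,"dy":0,"dz":0,"fingers":0},
    {"ax":0,"ay":0.1238,"az":0,"dx":0,"dy":0,"dz":0,"fingers":0}
  ]
}}

```text
time_s: 1.1
tcp_pos: [0.2089, 0.589, 0.3014]
orientation: [-1.074, 1.399, -1.399]
contact_force: [-0.3, 0.7, -0.1]
grip_width: 0.0854
```

Call:
{"op": "arm_command", "data": {
  "commands": [
    {"ax":0,"ay":0.1238,"az":0,"dx":0,"dy":0,"dz":0,"fingers":0},
    {"ax":0,"ay":0.1238,"az":0,"dx":0,"dy":0,"dz":0,"fingers":0},
    {"ax":0,"ay":0.1238,"az":0,"dx":0,"dy":0,"dz":0,"fingers":0},
    {"ax":0,"ay":0.1238,"az":0,"dx":0,"dy":0,"dz":0,"fingers":0},
    {"ax":0,"ay":0.1238,"az":0,"dx":0,"dy":0,"dz":0,"fingers":0},
    {"ax":0,"ay":0.1238,"az":0,"dx":0,"dy":0,"dz":0,"fingers":0},
    {"ax":0,"ay":0,"az":0,"dx":0,"dy":0,"dz":0,"fingers":0}
  ]
}}

```text
time_s: 1.68
tcp_pos: [0.2086, 0.5889, 0.3008]
orientation: [-0.554, 1.899, -1.901]
contact_force: [-0.9, 0.5, -0.1]
grip_width: 0.0857
```

Run:
```python
from h import *
go([.50,.2,.3],-57.2)
go([.484,-.275,.2],-57.2)
```

```text
t 1.68 tcp [0.2086 0.5889 0.3008] yaw -57.53 F [-0.9  0.5 -0.1] w 0.0857 tilt [0.0006 0.0008]
ay -0.0058 dxyz cm [-3.42  0.12 48.48]
t 1.68 tcp [0.2086 0.5889 0.3008] yaw -57.53 F [-0.9  0.5 -0.1] w 0.0857 tilt [0.0006 0.0008]
ay -0.0058 dxyz cm [23.65 10.16 87.53]
```

Call:
{"op": "arm_command", "data": {
  "commands": [
    {"ax":0,"ay":-0.0058,"az":0,"dx":-0.285,"dy":0,"dz":4.04,"fingers":0},
    {"ax":0,"ay":0,"az":0,"dx":-0.285,"dy":0,"dz":4.04,"fingers":0},
    {"ax":0,"ay":0,"az":0,"dx":-0.285,"dy":0,"dz":4.04,"fingers":0},
    {"ax":0,"ay":0,"az":0,"dx":-0.285,"dy":0,"dz":4.04,"fingers":0},
    {"ax":0,"ay":0,"az":0,"dx":-0.285,"dy":0,"dz":4.04,"fingers":0},
    {"ax":0,"ay":0,"az":0,"dx":-0.285,"dy":0,"dz":4.04,"fingers":0},
    {"ax":0,"ay":0,"az":0,"dx":-0.285,"dy":0,"dz":4.04,"fingers":0},
    {"ax":0,"ay":0,"az":0,"dx":-0.285,"dy":0,"dz":4.04,"fingers":0},
    {"ax":0,"ay":0,"az":0,"dx":-0.285,"dy":0,"dz":4.04,"fingers":0},
    {"ax":0,"ay":0,"az":0,"dx":-0.285,"dy":0,"dz":4.04,"fingers":0},
    {"ax":0,"ay":0,"az":0,"dx":-0.285,"dy":0,"dz":4.04,"fingers":0},
    {"ax":0,"ay":0,"az":0,"dx":-0.285,"dy":0,"dz":4.04,"fingers":0}
  ]
}}

```text
time_s: 2.68
tcp_pos: [0.503, 0.1998, 0.3014]
orientation: [-0.567, 1.89, -1.889]
contact_force: [0.5, 0.9, 0.3]
grip_width: 0.0852
```

Call:
{"op": "arm_command", "data": {
  "commands": [
    {"ax":0,"ay":0,"az":0,"dx":2.256,"dy":0.4,"dz":3.254,"fingers":0},
    {"ax":0,"ay":0,"az":0,"dx":2.256,"dy":0.4,"dz":3.254,"fingers":0},
    {"ax":0,"ay":0,"az":0,"dx":2.256,"dy":0.4,"dz":3.254,"fingers":0},
    {"ax":0,"ay":0,"az":0,"dx":2.256,"dy":0.4,"dz":3.254,"fingers":0},
    {"ax":0,"ay":0,"az":0,"dx":2.256,"dy":0.4,"dz":3.254,"fingers":0},
    {"ax":0,"ay":0,"az":0,"dx":2.256,"dy":1.1,"dz":3.254,"fingers":0},
    {"ax":0,"ay":0,"az":0,"dx":2.256,"dy":1.1,"dz":3.254,"fingers":0},
    {"ax":0,"ay":0,"az":0,"dx":2.256,"dy":1.1,"dz":3.254,"fingers":0},
    {"ax":0,"ay":0,"az":0,"dx":2.256,"dy":1.1,"dz":3.254,"fingers":0},
    {"ax":0,"ay":0,"az":0,"dx":2.256,"dy":1.1,"dz":3.254,"fingers":0},
    {"ax":0,"ay":0,"az":0,"dx":2.256,"dy":1.1,"dz":3.254,"fingers":0},
    {"ax":0,"ay":0,"az":0,"dx":2.256,"dy":1.1,"dz":3.254,"fingers":0}
  ]
}}

```text
time_s: 3.68
tcp_pos: [0.4886, -0.275, 0.2035]
orientation: [-0.568, 1.89, -1.889]
contact_force: [2.3, 0.1, -0.0]
grip_width: 0.0856
```

Call:
{"op": "arm_command", "data": {
  "commands": [
    {"ax":0,"ay":0,"az":0,"dx":0,"dy":0,"dz":0,"fingers":0},
    {"ax":0,"ay":0,"az":0,"dx":0,"dy":0,"dz":0,"fingers":0}
  ]
}}

```text
time_s: 3.85
tcp_pos: [0.4871, -0.2765, 0.2035]
orientation: [-0.564, 1.895, -1.895]
contact_force: [0.3, 0.1, -0.1]
grip_width: 0.0852
```

Run:
```python
from h import *
go([.484,-.275,.027],-57.2)
im,d,m,P=grab('wrist');np.savez('w1.npz',im=im,d=d,P=P);save('w1.png',cv2.resize(im,(768,576),interpolation=cv2.INTER_CUBIC))
print(P.round(3).tolist())
```

```text
t 3.85 tcp [ 0.4871 -0.2765  0.2035] yaw -56.99 F [ 0.3  0.1 -0.1] w 0.0852 tilt [ 0.0021 -0.0004]
ay 0.0036 dxyz cm [ 0.14 17.65 -0.29]
[[0.545, -0.796, -0.263, 0.554], [-0.838, -0.518, -0.17, -0.233], [-0.001, 0.313, -0.95, 0.346], [0.0, 0.0, 0.0, 1.0]]
```

View pics/w1.png

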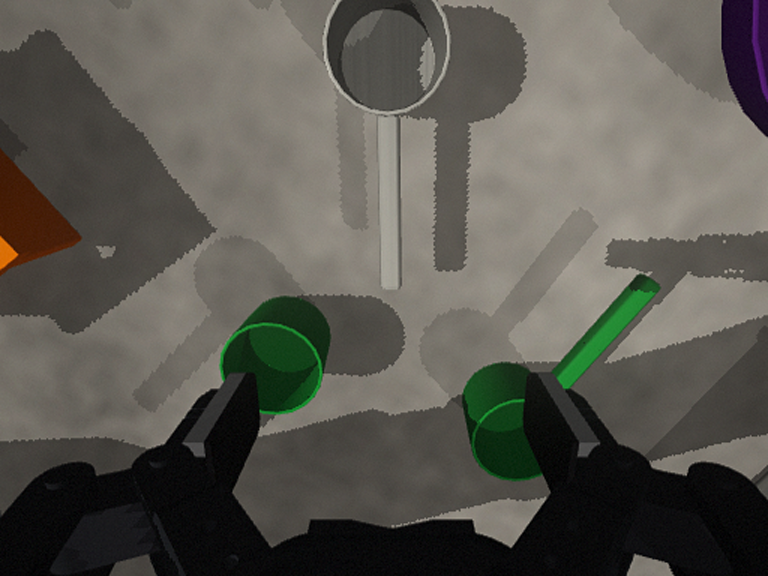

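Run:
```python
from h import *
a=np.load('w1.npz');P=a['P'];m=eyes.camera_model('wrist');w=world(a['d'],m,P)
f=lambda u,v,z:pix((u+.5)/1.5-.5,(v+.5)/1.5-.5,z,m,P)
t=f(391,286,.053);b=f(389,125,.053);c=f(388,54,.06)
print(t,b,c,np.degrees(np.arctan2(*(b-t)[1::-1])),np.degrees(np.arctan2(*(c-t)[1::-1])),np.linalg.norm((c-t)[:2]))
print('green rims',f(271,368,.06).round(3),f(510,440,.06).round(3),'green tip',f(650,285,.053).round(3))
for v in (100,130,160,185): print(w[v,260].round(4))
```

```text
[ 0.47296342 -0.28591405  0.053     ] [ 0.55761963 -0.22942401  0.053     ] [ 0.5887577  -0.20860252  0.06      ] 33.714693661278446 33.729560553026 0.1392314181769829
green rims [ 0.379 -0.248  0.06 ] [ 0.423 -0.423  0.06 ] green tip [ 0.568 -0.431  0.053]
[ 0.5459 -0.238   0.0545]
[ 0.5231 -0.2528  0.0533]
[ 0.4991 -0.2684  0.054 ]
[ 0.4777 -0.2822  0.0537]
```

Call:
{"op": "arm_command", "data": {
  "commands": [
    {"ax":0,"ay":-0.0085,"az":0,"dx":-0.24,"dy":1.8,"dz":0,"fingers":0},
    {"ax":0,"ay":0,"az":0,"dx":0,"dy":2.2,"dz":0,"fingers":0},
    {"ax":0,"ay":0,"az":0,"dx":0,"dy":2.2,"dz":0,"fingers":0},
    {"ax":0,"ay":0,"az":0,"dx":0,"dy":2.2,"dz":0,"fingers":0},
    {"ax":0,"ay":0,"az":0,"dx":0,"dy":2.2,"dz":0,"fingers":0},
    {"ax":0,"ay":0,"az":0,"dx":0,"dy":2.2,"dz":0,"fingers":0},
    {"ax":0,"ay":0,"az":0,"dx":0,"dy":2.2,"dz":0,"fingers":0},
    {"ax":0,"ay":0,"az":0,"dx":0,"dy":1.5,"dz":0,"fingers":0},
    {"ax":0,"ay":0,"az":0,"dx":0,"dy":1.2,"dz":0,"fingers":0},
    {"ax":0,"ay":0,"az":0,"dx":0,"dy":0,"dz":0,"fingers":0},
    {"ax":0,"ay":0,"az":0,"dx":0,"dy":0,"dz":0,"fingers":0}
  ]
}}

```text
time_s: 4.82
tcp_pos: [0.4914, -0.271, 0.0274]
orientation: [-0.572, 1.887, -1.885]
contact_force: [-0.2, -0.2, -0.3]
grip_width: 0.0854
```

Run:
```python
from h import *
go([.489,-.275,.026],-56.5)
```

```text
t 4.82 tcp [ 0.4914 -0.271   0.0274] yaw -56.24 F [-0.2 -0.2 -0.3] w 0.0854 tilt [-0.0001 -0.0007]
ay 0.0045 dxyz cm [0.42 0.14 0.21]
```

Call:
{"op": "arm_command", "data": {
  "commands": [
    {"ax":0,"ay":0,"az":0,"dx":0.3,"dy":0.1,"dz":0.2,"fingers":0},
    {"ax":0,"ay":0,"az":0,"dx":0,"dy":0,"dz":0,"fingers":1},
    {"ax":0,"ay":0,"az":0,"dx":0,"dy":0,"dz":0,"fingers":1},
    {"ax":0,"ay":0,"az":0,"dx":0,"dy":0,"dz":0,"fingers":1},
    {"ax":0,"ay":0,"az":0,"dx":0,"dy":0,"dz":0,"fingers":1},
    {"ax":0,"ay":0,"az":0,"dx":0,"dy":0,"dz":0,"fingers":1},
    {"ax":0,"ay":0,"az":0,"dx":0,"dy":0,"dz":0,"fingers":1},
    {"ax":0,"ay":0,"az":0,"dx":0,"dy":0,"dz":0,"fingers":1},
    {"ax":0,"ay":0,"az":0,"dx":0,"dy":0,"dz":0,"fingers":1},
    {"ax":0,"ay":0,"az":0,"dx":0,"dy":0,"dz":0,"fingers":1},
    {"ax":0,"ay":0,"az":0,"dx":0,"dy":0,"dz":0,"fingers":1},
    {"ax":0,"ay":0,"az":0,"dx":0,"dy":0,"dz":0,"fingers":1}
  ]
}}

```text
time_s: 5.82
tcp_pos: [0.4896, -0.2754, 0.0263]
orientation: [-0.57, 1.888, -1.888]
contact_force: [-0.7, 0.5, 2.4]
grip_width: 0.013
```

Run:
```python
from h import *
go([.489,-.275,.026],-56.5)
print(readout.get_state()['wrist_torque'])
im,d,m,P=grab('wrist');np.savez('w2.npz',im=im,d=d,P=P);save('w2.png',im)
w=world(d,m,P)
for v in (60,75,90,100,130,160,185): print(w[v,260].round(4))
```

```text
t 5.82 tcp [ 0.4896 -0.2754  0.0263] yaw -56.39 F [-0.7  0.5  2.4] w 0.013 tilt [-0.0001 -0.0001]
ay 0.002 dxyz cm [ 0.03  0.03 -0.06]
[ 0.10074139 -0.0251273  -0.00591844]
[ 0.5633 -0.2263  0.0604]
[ 0.5597 -0.2287  0.0525]
[ 0.5555 -0.2315  0.0532]
[ 0.5527 -0.2334  0.0534]
[ 0.5438 -0.2393  0.0538]
[ 0.5342 -0.2456  0.0532]
[ 0.5258 -0.2512  0.0532]
```

View pics/w2.png

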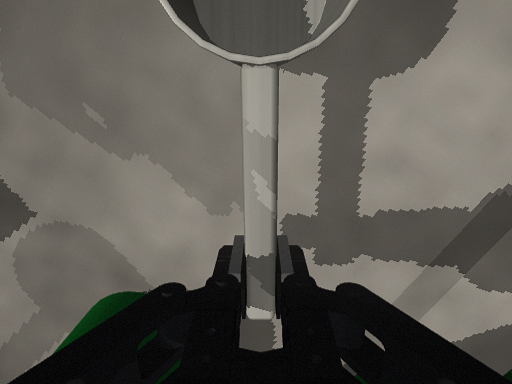

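Call:
{"op": "arm_command", "data": {
  "commands": [
    {"ax":0,"ay":0,"az":0,"dx":0,"dy":-0.4,"dz":0,"fingers":1},
    {"ax":0,"ay":0,"az":0,"dx":0,"dy":-0.4,"dz":0,"fingers":1},
    {"ax":0,"ay":-0.051,"az":0,"dx":0,"dy":0,"dz":0,"fingers":1},
    {"ax":0,"ay":-0.0575,"az":0,"dx":0,"dy":0,"dz":0,"fingers":1},
    {"ax":0,"ay":-0.0575,"az":0,"dx":0,"dy":0,"dz":0,"fingers":1},
    {"ax":0,"ay":-0.0575,"az":0,"dx":0,"dy":0,"dz":0,"fingers":1},
    {"ax":0,"ay":-0.0575,"az":0,"dx":0,"dy":0,"dz":0,"fingers":1},
    {"ax":0,"ay":-0.0575,"az":0,"dx":0,"dy":0,"dz":0,"fingers":1},
    {"ax":0,"ay":-0.0575,"az":0,"dx":0,"dy":0,"dz":0,"fingers":1},
    {"ax":0,"ay":-0.0575,"az":0,"dx":0,"dy":0,"dz":0,"fingers":1},
    {"ax":0,"ay":-0.0575,"az":0,"dx":0,"dy":0,"dz":0,"fingers":1},
    {"ax":0,"ay":0,"az":0,"dx":0,"dy":0,"dz":0,"fingers":1}
  ]
}}

```text
time_s: 6.87
tcp_pos: [0.4895, -0.2756, 0.0346]
orientation: [-0.948, 1.547, -1.547]
contact_force: [-0.2, -0.8, -1.2]
grip_width: 0.013
```

Run:
```python
from h import *
go([.4859,-.1764,.0343],-27.1)
im,d,m,P=grab('wrist');w=world(d,m,P)
for v in (75,90,130,185): print(w[v,260].round(4))
```

```text
t 6.87 tcp [ 0.4895 -0.2756  0.0346] yaw -26.97 F [-0.2 -0.8 -1.2] w 0.013 tilt [0.0001 0.0002]
ay 0.0022 dxyz cm [-8.67  0.03 -4.84]
[ 0.5274 -0.2004  0.0615]
[ 0.5251 -0.2049  0.0604]
[ 0.5186 -0.2176  0.0606]
[ 0.5089 -0.2366  0.0615]
```

Call:
{"op": "arm_command", "data": {
  "commands": [
    {"ax":0,"ay":0,"az":0,"dx":-0.8,"dy":0,"dz":-0.44,"fingers":1},
    {"ax":0,"ay":0,"az":0,"dx":-0.8,"dy":0,"dz":-0.44,"fingers":1},
    {"ax":0,"ay":0,"az":0,"dx":-0.8,"dy":0,"dz":-0.44,"fingers":1},
    {"ax":0,"ay":0,"az":0,"dx":-0.8,"dy":0,"dz":-0.44,"fingers":1},
    {"ax":0,"ay":0,"az":0,"dx":-0.8,"dy":0,"dz":-0.44,"fingers":1},
    {"ax":0,"ay":0,"az":0,"dx":-0.8,"dy":0,"dz":-0.44,"fingers":1},
    {"ax":0,"ay":0,"az":0,"dx":-0.8,"dy":0,"dz":-0.44,"fingers":1},
    {"ax":0,"ay":0,"az":0,"dx":-0.8,"dy":0,"dz":-0.44,"fingers":1},
    {"ax":0,"ay":0,"az":0,"dx":-0.8,"dy":0,"dz":-0.44,"fingers":1},
    {"ax":0,"ay":0,"az":0,"dx":-0.8,"dy":0,"dz":-0.44,"fingers":1},
    {"ax":0,"ay":0,"az":0,"dx":-0.67,"dy":0,"dz":-0.44,"fingers":1},
    {"ax":0,"ay":0,"az":0,"dx":0,"dy":0,"dz":0,"fingers":1}
  ]
}}

```text
time_s: 7.92
tcp_pos: [0.4858, -0.1739, 0.0341]
orientation: [-0.948, 1.548, -1.546]
contact_force: [-0.7, -0.3, -1.2]
grip_width: 0.013
```

Run:
```python
from h import *
go([.4859,-.1764,.0343],-27.1)
im,d,m,P=grab('wrist');np.savez('w3.npz',im=im,d=d,P=P);save('w3.png',cv2.resize(im,(768,576)))
w=world(d,m,P);print(P.round(4).tolist())
```

```text
t 7.92 tcp [ 0.4858 -0.1739  0.0341] yaw -26.99 F [-0.7 -0.3 -1.2] w 0.013 tilt [-0.0008 -0.0012]
ay 0.0018 dxyz cm [ 0.22 -0.02  0.12]
[[0.8913, -0.4307, -0.1419, 0.5218], [-0.4534, -0.8476, -0.2757, -0.1034], [-0.0015, 0.3101, -0.9507, 0.1772], [0.0, 0.0, 0.0, 1.0]]
```

View pics/w3.png

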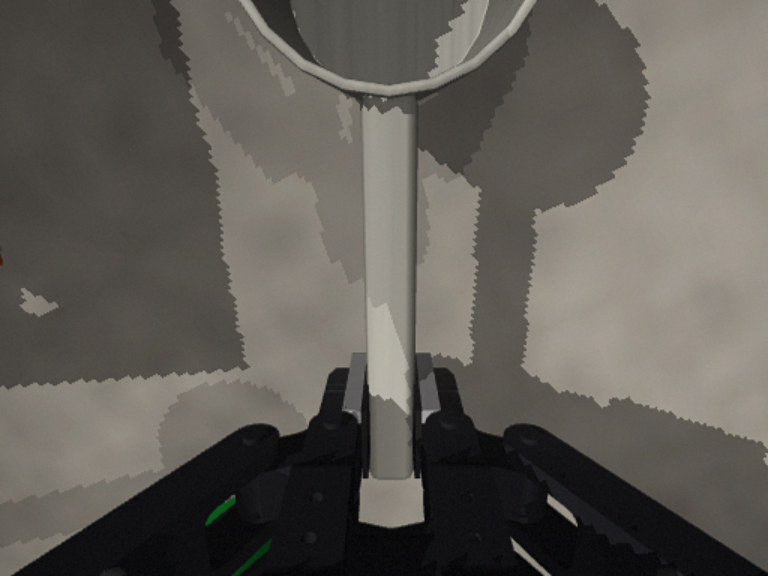

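Call:
{"op": "arm_command", "data": {
  "commands": [
    {"ax":0,"ay":0,"az":0,"dx":-0.7,"dy":0.2,"dz":0.14,"fingers":1},
    {"ax":0,"ay":0,"az":0,"dx":-0.8,"dy":0.15,"dz":0,"fingers":1},
    {"ax":0,"ay":0,"az":0,"dx":-0.8,"dy":0,"dz":0,"fingers":1},
    {"ax":0,"ay":0,"az":0,"dx":-0.8,"dy":0,"dz":0,"fingers":1},
    {"ax":0,"ay":0,"az":0,"dx":-0.8,"dy":0,"dz":0,"fingers":1},
    {"ax":0,"ay":0,"az":0,"dx":-0.8,"dy":0,"dz":0,"fingers":1},
    {"ax":0,"ay":0,"az":0,"dx":-0.8,"dy":0,"dz":0,"fingers":1},
    {"ax":0,"ay":0,"az":0,"dx":-0.8,"dy":0,"dz":0,"fingers":1},
    {"ax":0,"ay":0,"az":0,"dx":-0.8,"dy":0,"dz":0,"fingers":1},
    {"ax":0,"ay":0,"az":0,"dx":-0.8,"dy":0,"dz":0,"fingers":1},
    {"ax":0,"ay":0,"az":0,"dx":0,"dy":0,"dz":0,"fingers":1}
  ]
}}

```text
time_s: 8.88
tcp_pos: [0.5243, -0.1043, 0.0307]
orientation: [-0.948, 1.547, -1.546]
contact_force: [0.5, 0.6, -1.1]
grip_width: 0.013
```

Run:
```python
from h import *
go([.5346,-.0811,.027],-27.1)
print(readout.get_state()['wrist_torque'])
im,d,m,P=grab('wrist');np.savez('w4.npz',im=im,d=d,P=P);save('w4.png',cv2.resize(im,(768,576)))
```

```text
t 8.88 tcp [ 0.5243 -0.1043  0.0307] yaw -26.98 F [ 0.5  0.6 -1.1] w 0.013 tilt [-0.0009 -0.    ]
ay 0.0022 dxyz cm [-2.54  0.37 -0.14]
[-0.0567418   0.03024489 -0.01090878]
```

View pics/w4.png

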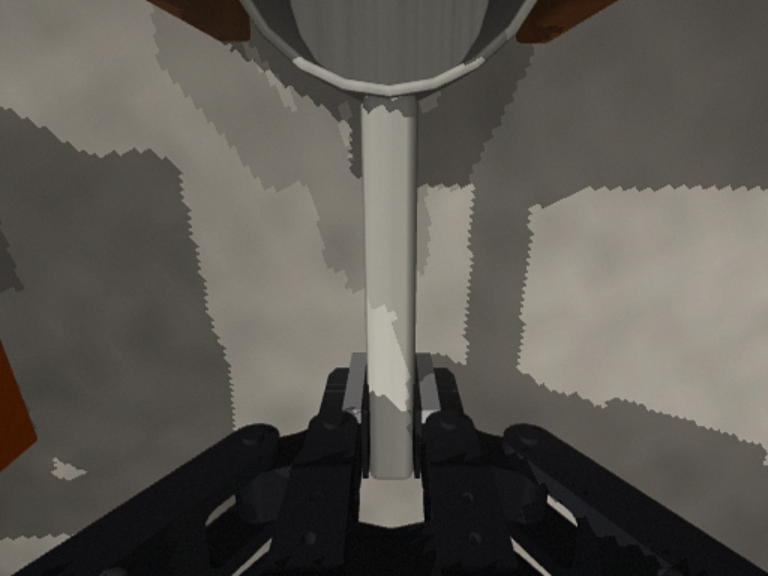

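Run:
```python
from h import *
a=np.load('w4.npz');P=a['P'];m=eyes.camera_model('wrist')
f=lambda u,v,z:pix((u+.5)/1.5-.5,(v+.5)/1.5-.5,z,m,P)
l,r=f(250,40,0),f(517,42,0);print(l,r,np.linalg.norm(l-r),(l+r)/2, np.degrees(np.arctan2(*(r-l)[1::-1])))
q=np.array([.4555,.890]);c=((l+r)/2)[:2]
print('origin est',c+.082*q,'near rim r',np.linalg.norm(f(388,93,.065)[:2]-readout.get_state()['tcp_pos'][:2]))
```

```text
[0.53149866 0.01517819 0.        ] [ 0.61160143 -0.02622698  0.        ] 0.09017118428292402 [ 0.57155004 -0.0055244   0.        ] -27.33447004888408
origin est [0.60890104 0.0674556 ] near rim r 0.08913496653151892
```

Call:
{"op": "arm_command", "data": {
  "commands": [
    {"ax":0,"ay":0,"az":0,"dx":-0.5,"dy":0,"dz":-0.05,"fingers":1},
    {"ax":0,"ay":0,"az":0,"dx":-0.5,"dy":0,"dz":0,"fingers":1},
    {"ax":0,"ay":0,"az":0,"dx":-0.5,"dy":0,"dz":0,"fingers":1},
    {"ax":0,"ay":0,"az":0,"dx":-0.4,"dy":0,"dz":0,"fingers":1},
    {"ax":0,"ay":0,"az":0,"dx":-0.3,"dy":0,"dz":0,"fingers":1},
    {"ax":0,"ay":0,"az":0,"dx":-0.2,"dy":0,"dz":0,"fingers":1},
    {"ax":0,"ay":0,"az":0,"dx":0,"dy":0,"dz":0,"fingers":1},
    {"ax":0,"ay":0,"az":0,"dx":0,"dy":0,"dz":0,"fingers":1}
  ]
}}

```text
time_s: 9.6
tcp_pos: [0.5337, -0.0849, 0.0308]
orientation: [-0.947, 1.548, -1.549]
contact_force: [-0.0, 0.7, -0.8]
grip_width: 0.0125
```

Run:
```python
from h import *
go([.5346,-.0811,.0263],-27.1)
```

```text
t 9.6 tcp [ 0.5337 -0.0849  0.0308] yaw -27.1 F [-0.   0.7 -0.8] w 0.0125 tilt [0. 0.]
ay -0.0001 dxyz cm [-0.38  0.45 -0.09]
```

Call:
{"op": "arm_command", "data": {
  "commands": [
    {"ax":0,"ay":0,"az":0,"dx":-0.2,"dy":0,"dz":0,"fingers":1},
    {"ax":0,"ay":0,"az":0,"dx":-0.15,"dy":0,"dz":0,"fingers":1},
    {"ax":0,"ay":0,"az":0,"dx":0,"dy":0,"dz":0,"fingers":1},
    {"ax":0,"ay":0,"az":0,"dx":0,"dy":0,"dz":0,"fingers":1}
  ]
}}

```text
time_s: 9.93
tcp_pos: [0.5354, -0.0817, 0.0308]
orientation: [-0.947, 1.549, -1.549]
contact_force: [0.2, -0.4, -0.5]
grip_width: 0.0133
```

Call:
{"op": "arm_command", "data": {
  "commands": [
    {"ax":0,"ay":0,"az":0,"dx":-0.15,"dy":0,"dz":0,"fingers":1},
    {"ax":0,"ay":0,"az":0,"dx":0,"dy":0,"dz":0,"fingers":1},
    {"ax":0,"ay":0,"az":0,"dx":0,"dy":0,"dz":0,"fingers":1}
  ]
}}

```text
time_s: 10.18
tcp_pos: [0.5358, -0.0808, 0.0307]
orientation: [-0.947, 1.549, -1.549]
contact_force: [-0.5, -2.5, -1.9]
grip_width: 0.0128
```

Call:
{"op": "arm_command", "data": {
  "commands": [
    {"ax":0,"ay":0,"az":0,"dx":0,"dy":0.2,"dz":0,"fingers":1},
    {"ax":0,"ay":0,"az":0,"dx":0,"dy":0.2,"dz":0,"fingers":1},
    {"ax":0,"ay":0,"az":0,"dx":0,"dy":0,"dz":0,"fingers":1},
    {"ax":0,"ay":0,"az":0,"dx":0,"dy":0,"dz":0,"fingers":1}
  ]
}}

```text
time_s: 10.52
tcp_pos: [0.5359, -0.0807, 0.0267]
orientation: [-0.947, 1.549, -1.549]
contact_force: [-2.8, -2.3, -0.0]
grip_width: 0.0129
```

Run:
```python
from h import *
go([.5346,-.0811,.0263],-27.1)
print(readout.get_state()['wrist_torque'])
```

```text
t 10.52 tcp [ 0.5359 -0.0807  0.0267] yaw -27.13 F [-2.8 -2.3 -0. ] w 0.0129 tilt [ 0.0003 -0.0001]
ay -0.0006 dxyz cm [ 0.09  0.04 -0.1 ]
[-0.48605492  0.28893688 -0.0099795 ]
```

Call:
{"op": "arm_command", "data": {
  "commands": [
    {"ax":0,"ay":0,"az":0,"dx":0.1,"dy":0.04,"dz":0,"fingers":1},
    {"ax":0,"ay":0,"az":0,"dx":0,"dy":0,"dz":0,"fingers":1},
    {"ax":0,"ay":0,"az":0,"dx":0,"dy":0,"dz":0,"fingers":0},
    {"ax":0,"ay":0,"az":0,"dx":0,"dy":0,"dz":0,"fingers":0},
    {"ax":0,"ay":0,"az":0,"dx":0,"dy":0,"dz":0,"fingers":0},
    {"ax":0,"ay":0,"az":0,"dx":0,"dy":0,"dz":0,"fingers":0},
    {"ax":0,"ay":0,"az":0,"dx":0,"dy":0,"dz":0,"fingers":0},
    {"ax":0,"ay":0,"az":0,"dx":0,"dy":0,"dz":0,"fingers":0},
    {"ax":0,"ay":0,"az":0,"dx":0,"dy":0,"dz":0,"fingers":0},
    {"ax":0,"ay":0,"az":0,"dx":0,"dy":0,"dz":0,"fingers":0},
    {"ax":0,"ay":0,"az":0,"dx":0,"dy":0,"dz":0,"fingers":0},
    {"ax":0,"ay":0,"az":0,"dx":0,"dy":0,"dz":0,"fingers":0}
  ]
}}

```text
time_s: 11.52
tcp_pos: [0.5356, -0.0813, 0.0264]
orientation: [-0.947, 1.549, -1.549]
contact_force: [0.2, -0.2, 0.5]
grip_width: 0.0853
```

Call:
{"op": "arm_command", "data": {
  "commands": [
    {"ax":0,"ay":0,"az":0,"dx":0,"dy":-1,"dz":0,"fingers":0},
    {"ax":0,"ay":0,"az":0,"dx":0,"dy":-2,"dz":0,"fingers":0},
    {"ax":0,"ay":0,"az":0,"dx":0,"dy":-2,"dz":0,"fingers":0},
    {"ax":0,"ay":0,"az":0,"dx":0,"dy":-2,"dz":0,"fingers":0},
    {"ax":0,"ay":0,"az":0,"dx":0,"dy":-2,"dz":0,"fingers":0},
    {"ax":0,"ay":0,"az":0,"dx":0,"dy":-2,"dz":0,"fingers":0},
    {"ax":0,"ay":0,"az":0,"dx":0,"dy":-2,"dz":0,"fingers":0},
    {"ax":0,"ay":0,"az":0,"dx":0,"dy":-2,"dz":0,"fingers":0},
    {"ax":0,"ay":0,"az":0,"dx":0,"dy":-2,"dz":0,"fingers":0},
    {"ax":0,"ay":0,"az":0,"dx":0,"dy":0,"dz":0,"fingers":0},
    {"ax":0,"ay":0,"az":0,"dx":0,"dy":0,"dz":0,"fingers":0}
  ]
}}

```text
time_s: 12.43
tcp_pos: [0.5361, -0.0815, 0.1979]
orientation: [-0.944, 1.547, -1.549]
contact_force: [0.3, -0.3, -0.8]
grip_width: 0.0855
```

Run:
```python
from h import *
go([.610,.0675,.200],-55.7)
im,d,m,P=grab('wrist');np.savez('w5.npz',im=im,d=d,P=P);save('w5.png',cv2.resize(im,(768,576)))
```

```text
t 12.43 tcp [ 0.5361 -0.0815  0.1979] yaw -27.12 F [ 0.3 -0.3 -0.8] w 0.0855 tilt [-0.0016  0.0022]
ay 0.4989 dxyz cm [-14.5   -0.19  -8.14]
```

View pics/w5.png

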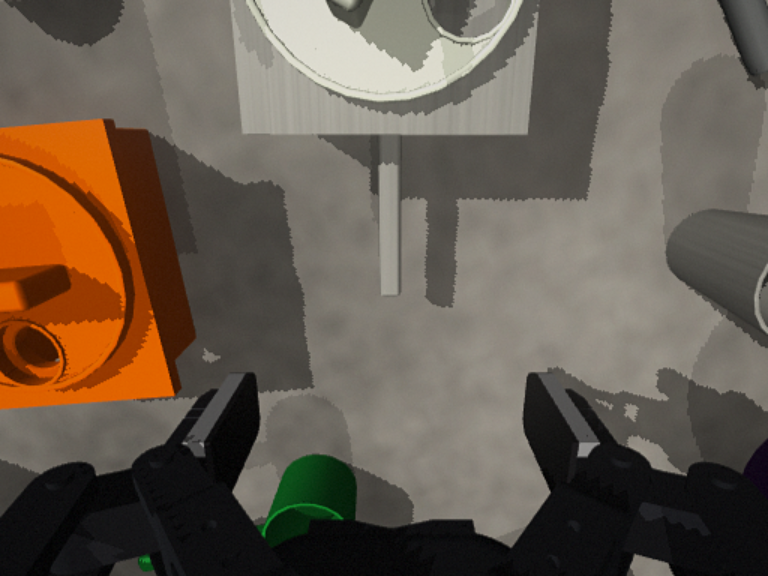

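Run:
```python
from h import *
a=np.load('w5.npz');P=a['P'];m=eyes.camera_model('wrist')
f=lambda u,v,z:pix((u+.5)/1.5-.5,(v+.5)/1.5-.5,z,m,P)[:2]
l,r,t,b=f(244,133,.085),f(528,133,.085),f(389,294,.053),f(389,140,.053)
q=np.array([.4555,.890]);c=(l+r)/2
print(l,r,np.linalg.norm(l-r),np.degrees(np.arctan2(*(r-l)[::-1])),'front->tip',(t-c)@q,'lat',(t-c)@[-.89,.4555],'orig',c+.085*q,np.degrees(np.arctan2(*(b-t)[::-1])))
```

```text
[0.50401834 0.02544557] [ 0.63717324 -0.04265194] 0.14955767438542297 -27.08591851706401 front->tip -0.10063932445273942 lat -0.0013696559664378586 orig [0.60931329 0.06704682] 62.8391266104475
```

Call:
{"op": "arm_command", "data": {
  "commands": [
    {"ax":0,"ay":0.0998,"az":0,"dx":0,"dy":0,"dz":0,"fingers":0},
    {"ax":0,"ay":0.0998,"az":0,"dx":0,"dy":0,"dz":0,"fingers":0},
    {"ax":0,"ay":0.0998,"az":0,"dx":0,"dy":0,"dz":0,"fingers":0},
    {"ax":0,"ay":0.0998,"az":0,"dx":0,"dy":0,"dz":0,"fingers":0},
    {"ax":0,"ay":0.0998,"az":0,"dx":0,"dy":0,"dz":0,"fingers":0},
    {"ax":0,"ay":0,"az":0,"dx":-2.9,"dy":0,"dz":-1.62,"fingers":0},
    {"ax":0,"ay":0,"az":0,"dx":-2.9,"dy":0,"dz":-1.62,"fingers":0},
    {"ax":0,"ay":0,"az":0,"dx":-2.9,"dy":0,"dz":-1.62,"fingers":0},
    {"ax":0,"ay":0,"az":0,"dx":-2.9,"dy":0,"dz":-1.62,"fingers":0},
    {"ax":0,"ay":0,"az":0,"dx":-2.9,"dy":0,"dz":-1.62,"fingers":0},
    {"ax":0,"ay":0,"az":0,"dx":0,"dy":0,"dz":0,"fingers":0},
    {"ax":0,"ay":0,"az":0,"dx":0,"dy":0,"dz":0,"fingers":0}
  ]
}}

```text
time_s: 13.48
tcp_pos: [0.6094, 0.0697, 0.1947]
orientation: [-0.586, 1.879, -1.879]
contact_force: [-0.0, -0.5, -0.5]
grip_width: 0.0856
```

Run:
```python
from h import *
go([.6098,.0672,.104],-55.7)
```

```text
t 13.48 tcp [0.6094 0.0697 0.1947] yaw -55.47 F [-0.  -0.5 -0.5] w 0.0856 tilt [ 0.0024 -0.0008]
ay 0.004 dxyz cm [0.08 9.07 0.24]
```

Call:
{"op": "arm_command", "data": {
  "commands": [
    {"ax":0,"ay":0.004,"az":0,"dx":0.08,"dy":1.5,"dz":0.24,"fingers":0},
    {"ax":0,"ay":0,"az":0,"dx":0,"dy":2,"dz":0,"fingers":0},
    {"ax":0,"ay":0,"az":0,"dx":0,"dy":2,"dz":0,"fingers":0},
    {"ax":0,"ay":0,"az":0,"dx":0,"dy":1.5,"dz":0,"fingers":0},
    {"ax":0,"ay":0,"az":0,"dx":0,"dy":1,"dz":0,"fingers":0},
    {"ax":0,"ay":0,"az":0,"dx":0,"dy":1,"dz":0,"fingers":0},
    {"ax":0,"ay":0,"az":0,"dx":0,"dy":0,"dz":0,"fingers":0},
    {"ax":0,"ay":0,"az":0,"dx":0,"dy":0,"dz":0,"fingers":0}
  ]
}}

```text
time_s: 14.15
tcp_pos: [0.6102, 0.0643, 0.1064]
orientation: [-0.577, 1.883, -1.884]
contact_force: [-0.8, 0.3, -0.1]
grip_width: 0.0853
```

Run:
```python
from h import *
go([.6098,.0672,.104],-55.7)
im,d,m,P=grab('wrist');save('w6.png',im)
```

```text
t 14.15 tcp [0.6102 0.0643 0.1064] yaw -55.97 F [-0.8  0.3 -0.1] w 0.0853 tilt [ 0.0006 -0.    ]
ay -0.0047 dxyz cm [-0.13  0.24 -0.26]
```

View pics/w6.png

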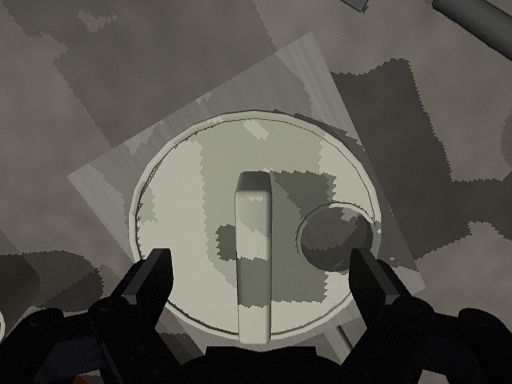

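Call:
{"op": "arm_command", "data": {
  "commands": [
    {"ax":0,"ay":-0.003,"az":0,"dx":-0.1,"dy":0.2,"dz":-0.24,"fingers":0},
    {"ax":0,"ay":0,"az":0,"dx":0,"dy":0,"dz":0,"fingers":0},
    {"ax":0,"ay":0,"az":0,"dx":0,"dy":0,"dz":0,"fingers":1},
    {"ax":0,"ay":0,"az":0,"dx":0,"dy":0,"dz":0,"fingers":1},
    {"ax":0,"ay":0,"az":0,"dx":0,"dy":0,"dz":0,"fingers":1},
    {"ax":0,"ay":0,"az":0,"dx":0,"dy":0,"dz":0,"fingers":1},
    {"ax":0,"ay":0,"az":0,"dx":0,"dy":0,"dz":0,"fingers":1},
    {"ax":0,"ay":0,"az":0,"dx":0,"dy":0,"dz":0,"fingers":1},
    {"ax":0,"ay":0,"az":0,"dx":0,"dy":0,"dz":0,"fingers":1},
    {"ax":0,"ay":0,"az":0,"dx":0,"dy":0,"dz":0,"fingers":1},
    {"ax":0,"ay":0,"az":0,"dx":0,"dy":0,"dz":0,"fingers":1},
    {"ax":0,"ay":0,"az":0,"dx":0,"dy":0,"dz":0,"fingers":1}
  ]
}}

```text
time_s: 15.2
tcp_pos: [0.6097, 0.0676, 0.1046]
orientation: [-0.579, 1.881, -1.88]
contact_force: [-3.0, 0.4, 5.2]
grip_width: 0.0147
```

Run:
```python
from h import *
go([.6098,.0672,.104],-117.1)
print(readout.get_state()['qpos'])
```

```text
t 15.2 tcp [0.6097 0.0676 0.1046] yaw -55.75 F [-3.   0.4  5.2] w 0.0147 tilt [-0.0001 -0.0005]
ay 1.0707 dxyz cm [-0.03  0.06  0.04]
[-0.64786038  0.62132027  0.68543915  1.78137025 -0.48449576  0.91424644
 -0.72326655]
```

Call:
{"op": "arm_command", "data": {
  "commands": [
    {"ax":0,"ay":0.0765,"az":0,"dx":0,"dy":0,"dz":0,"fingers":1},
    {"ax":0,"ay":0.0765,"az":0,"dx":0,"dy":0,"dz":0,"fingers":1},
    {"ax":0,"ay":0.0765,"az":0,"dx":0,"dy":0,"dz":0,"fingers":1},
    {"ax":0,"ay":0.0765,"az":0,"dx":0,"dy":0,"dz":0,"fingers":1}
  ]
}}

```text
time_s: 15.53
tcp_pos: [0.6098, 0.0674, 0.1047]
orientation: [-0.3, 2.067, -2.067]
contact_force: [-2.0, -0.3, 4.0]
grip_width: 0.015
```

Run:
```python
from h import *
go([.6098,.0672,.104],-117.1)
s=readout.get_state();print(s['qpos'],s['wrist_torque'])
```

```text
t 15.53 tcp [0.6098 0.0674 0.1047] yaw -73.49 F [-2.  -0.3  4. ] w 0.015 tilt [-0.0001 -0.0002]
ay 0.7611 dxyz cm [-0.01  0.07  0.02]
[-0.6965268   0.64725316  0.77061756  1.78528358 -0.54882059  0.93667746
 -0.97266605] [0.04589332 0.47564638 0.12302081]
```

Call:
{"op": "arm_command", "data": {
  "commands": [
    {"ax":0,"ay":0.076,"az":0,"dx":0,"dy":0,"dz":0,"fingers":1},
    {"ax":0,"ay":0.076,"az":0,"dx":0,"dy":0,"dz":0,"fingers":1},
    {"ax":0,"ay":0.076,"az":0,"dx":0,"dy":0,"dz":0,"fingers":1},
    {"ax":0,"ay":0.076,"az":0,"dx":0,"dy":0,"dz":0,"fingers":1},
    {"ax":0,"ay":0.076,"az":0,"dx":0,"dy":0,"dz":0,"fingers":1},
    {"ax":0,"ay":0.076,"az":0,"dx":0,"dy":0,"dz":0,"fingers":1},
    {"ax":0,"ay":0.076,"az":0,"dx":0,"dy":0,"dz":0,"fingers":1},
    {"ax":0,"ay":0.076,"az":0,"dx":0,"dy":0,"dz":0,"fingers":1},
    {"ax":0,"ay":0.076,"az":0,"dx":0,"dy":0,"dz":0,"fingers":1},
    {"ax":0,"ay":0.072,"az":0,"dx":0,"dy":0,"dz":0,"fingers":1},
    {"ax":0,"ay":0,"az":0,"dx":0,"dy":0,"dz":0,"fingers":1},
    {"ax":0,"ay":0,"az":0,"dx":0,"dy":0,"dz":0,"fingers":1}
  ]
}}

```text
time_s: 16.53
tcp_pos: [0.6098, 0.0669, 0.1046]
orientation: [-0.465, -1.962, 1.963]
contact_force: [-3.0, -1.0, 5.1]
grip_width: 0.015
```

Run:
```python
from h import *
go([.6098,.0672,.104],-117.1)
s=readout.get_state();print(s['qpos'],s['wrist_torque'])
```

```text
t 16.53 tcp [0.6098 0.0669 0.1046] yaw -116.65 F [-3.  -1.   5.1] w 0.015 tilt [-0.0002  0.0007]
ay 0.0078 dxyz cm [ 0.01  0.06 -0.03]
[-0.79982126  0.7286625   0.97270165  1.79326306 -0.70550602  1.01165693
 -1.5806313 ] [-0.15744744  0.56637001 -0.0231187 ]
```

Within 0.01 rad. Release, lift, and check.

Call:
{"op": "arm_command", "data": {
  "commands": [
    {"ax":0,"ay":0.0078,"az":0,"dx":0,"dy":0,"dz":0,"fingers":1},
    {"ax":0,"ay":0,"az":0,"dx":0,"dy":0,"dz":0,"fingers":1},
    {"ax":0,"ay":0,"az":0,"dx":0,"dy":0,"dz":0,"fingers":0},
    {"ax":0,"ay":0,"az":0,"dx":0,"dy":0,"dz":0,"fingers":0},
    {"ax":0,"ay":0,"az":0,"dx":0,"dy":0,"dz":0,"fingers":0},
    {"ax":0,"ay":0,"az":0,"dx":0,"dy":0,"dz":0,"fingers":0},
    {"ax":0,"ay":0,"az":0,"dx":0,"dy":0,"dz":0,"fingers":0},
    {"ax":0,"ay":0,"az":0,"dx":0,"dy":0,"dz":0,"fingers":0},
    {"ax":0,"ay":0,"az":0,"dx":0,"dy":0,"dz":0,"fingers":0},
    {"ax":0,"ay":0,"az":0,"dx":0,"dy":0,"dz":0,"fingers":0},
    {"ax":0,"ay":0,"az":0,"dx":0,"dy":0,"dz":0,"fingers":0}
  ]
}}

```text
time_s: 17.45
tcp_pos: [0.6098, 0.0674, 0.1044]
orientation: [-0.471, -1.958, 1.958]
contact_force: [0.3, 0.1, -0.1]
grip_width: 0.0853
```

Call:
{"op": "arm_command", "data": {
  "commands": [
    {"ax":0,"ay":0,"az":0,"dx":0,"dy":-1,"dz":0,"fingers":0},
    {"ax":0,"ay":0,"az":0,"dx":0,"dy":-1.5,"dz":0,"fingers":0},
    {"ax":0,"ay":0,"az":0,"dx":0,"dy":-2,"dz":0,"fingers":0},
    {"ax":0,"ay":0,"az":0,"dx":0,"dy":-2,"dz":0,"fingers":0},
    {"ax":0,"ay":0,"az":0,"dx":0,"dy":-2,"dz":0,"fingers":0},
    {"ax":0,"ay":0,"az":0,"dx":0,"dy":-2,"dz":0,"fingers":0},
    {"ax":0,"ay":0,"az":0,"dx":0,"dy":-2,"dz":0,"fingers":0},
    {"ax":0,"ay":0,"az":0,"dx":0,"dy":0,"dz":0,"fingers":0},
    {"ax":0,"ay":0,"az":0,"dx":0,"dy":0,"dz":0,"fingers":0}
  ]
}}

```text
time_s: 18.2
tcp_pos: [0.6105, 0.0672, 0.231]
orientation: [-0.474, -1.96, 1.958]
contact_force: [-0.5, -0.5, -0.7]
grip_width: 0.0854
```

Call:
{"op": "arm_command", "data": {
  "commands": [
    {"ax":0,"ay":0,"az":0,"dx":3.3,"dy":-0.5,"dz":0,"fingers":0},
    {"ax":0,"ay":0,"az":0,"dx":3.3,"dy":-0.5,"dz":0,"fingers":0},
    {"ax":0,"ay":0,"az":0,"dx":3.3,"dy":-0.5,"dz":0,"fingers":0},
    {"ax":0,"ay":0,"az":0,"dx":3.3,"dy":-0.5,"dz":0,"fingers":0},
    {"ax":0,"ay":0,"az":0,"dx":0,"dy":0,"dz":0,"fingers":0},
    {"ax":0,"ay":0,"az":0,"dx":0,"dy":0,"dz":0,"fingers":0},
    {"ax":0,"ay":0,"az":0,"dx":0,"dy":0,"dz":0,"fingers":0}
  ]
}}

```text
time_s: 18.78
tcp_pos: [0.4922, 0.1277, 0.2493]
orientation: [-0.47, -1.959, 1.959]
contact_force: [0.5, 0.1, 0.4]
grip_width: 0.0856
```

Run:
```python
from h import *
go([.6098,.0672,.104],-117.1)
im,d,m,P=grab('wrist');np.savez('w7.npz',im=im,d=d,P=P)
im2,d2,m2,P2=grab('top')
np.savez('t7.npz',im=im2,w=world(d2,m2,P2),P=P2)
save('f.png',np.hstack([cv2.resize(im,(400,300)),cv2.resize(im2[100:220,180:340],(400,300),interpolation=cv2.INTER_CUBIC)]))
w=world(d2,m2,P2);x,y,z=w[...,0],w[...,1],w[...,2]
k=np.zeros(z.shape,bool);k[110:200,180:275]=1;k&=(z>.115)&(z<.14)
print(k.sum(),cv2.minAreaRect(np.stack([x[k],y[k]],1).astype(np.float32)))
```

```text
t 18.78 tcp [0.4922 0.1277 0.2493] yaw -117.0 F [0.5 0.1 0.4] w 0.0856 tilt [ 0.0001 -0.0001]
ay 0.0017 dxyz cm [-13.23  14.53   0.03]
132 ((0.6111406087875366, 0.06725934892892838), (0.016545189544558525, 0.0800289437174797), 63.65904998779297)
```

View pics/f.png

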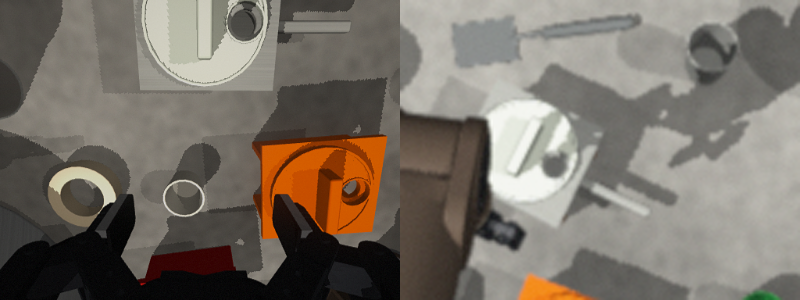

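Run:
```python
from h import *
a=np.load('w7.npz');P=a['P'];m=eyes.camera_model('wrist')
f=lambda u,v,z:pix(u*1.28,v*1.28,z,m,P)[:2]
t=f(350,27,.053);o=np.array([.6100,.0673]);q=np.array([.4555,.890]);n=np.array([-.89,.4555])
print('cup station x',(t-o)@q+.146,'y',(t-o)@n)
s=readout.get_state();print(s['contact_force'])
workorder.job_done()
```

```text
cup station x -0.04083554566691169 y -0.00011712567630892453
[1.01047384 1.22129248 0.10766899]
the job is handed in; nothing more can be done
```

I carried the cup upright into the filling station until it touched the stop wall, lowered it onto the bench and let go. Then I turned the white cap about 1.07 rad clockwise to open it, released it and moved clear. The job was handed in at about 19 s; no verdict is reported.

- **Cup:** from the handle tip, its centre is at about station x = -41 mm, y = 0. That is about 4 mm from the pour hole's axis (limit 13 mm). The stop wall allows only about -42 mm, so this reading is off by about 1 mm.
- **Cap:** the grip bar is within about 0.015 rad of aligned (limit about 0.15), and the pictures show the opening over the hole.
- **Bystanders and contact:** I steered clear of the bystanders, and those in the last pictures looked undisturbed. I did not measure their positions, and the canister was hidden behind the arm in the final top view. The gripper was open and clear of everything at hand-in.

No check failed.

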